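Stand the shade wand in the cup that the status disc calls for

ROBOT

A 6-joint arm with a two-finger parallel gripper is mounted at the origin on the work surface. World frame = base frame: x ahead of the robot, y to its left, z up, the work surface at z = 0. Lengths are in mm, angles in rad, forces in N, time in s.
With the tool pointing down it reaches from about 400 to 925 mm from the base axis. Payload 12.5 kg.
Tool frame: the origin (TCP) lies at the very end of the fingers, on their centre line; the grasp point (between the pads) lies behind it (env.grip_depth is the z of the grasp point in the tool frame, in mm); z points along the fingers, y is the line along which they close (so a half turn about z gives the same grasp; the last joint's range is limited). The gripper opens to 95 mm and grips with 3 to 60 N. Pads are 20 mm wide; open, the fingers measure 119 mm over their backs; the gripper's body (75 mm by 180 mm) begins 59 mm behind the grasp point.
Start: joints at [-1.4, 0.491, 1.559, -0, 1.092, -0.106], TCP at [170.822, -601.221, 214.661] pointing down, gripper open.
Joint ranges: [-3.1, 3.1], [-0.84, 2.19], [0.05, 2.79], [-1.13, 4.28], [0.06, 2.93], [-2.69, 2.69]. Speed limits (rad/s): [2.22, 2.22, 2.79, 3.14, 3.14, 3.14].

INTERFACE

Orientations are given as [roll, pitch, yaw] about the fixed x, y, z axes, in that order (R = Rz(yaw) Ry(pitch) Rx(roll)).
In Python, from cell import env, optics gives the robot as it stands.
- The arm moves only by the tool step_arm, never from a script. Its argument "moves" is a list of rows, each an object of numbers: "tx", "ty", "tz": the shift along the tool's x, y, z in mm; "roll": the turn about the tool's z in rad. In form: [{"tx": .., "ty": .., "tz": .., "roll": ..}, ...]. A call has 1 to 12 rows; each row is the pose to reach, as a shift and turn from the pose commanded when the call began, along the tool's axes at that moment; what a row does not reach only later rows make up. A row lasts 1/12 s, in which the tool goes at most 41.7 mm and 7.16 degrees, less where a joint would pass 70% of its speed; a pose out of reach is approached as far as the arm can. A call with a gripper value outside its range is refused whole. "grip" is the finger opening in mm, from 0 to 95.1, set as the call begins (left out, the last holds). The fingers move at their own pace and stop on an object; the grip force is fixed at half the most. Time passes only in rows, so rows that repeat a pose let the fingers close. It gives the time, the measured TCP pose, the force, the opening and the grip force at its end, in the units of the state.
- env.state(): the state, without advancing time (a new reading comes with each control period).
- optics.read_camera(name): name is "scene" or "top"; returns a dict with "pixels" (420x560x3 uint8, blue, green, red), "mtx" (3x3 intrinsics, pixels), "view" (4x4, takes a point from world to camera coordinates). Camera axes: x right, y down, z forward; pixel columns grow to the right and rows downward; lengths in mm; the calibration is good to about 2 mm. A picture is of the moment at which its call begins. There is no depth.
- env.job_done(): hands the job in; it is judged then, once.
The state is a dict: "t": time; "joints": joint angles; "qvel": joint speeds; "tau": joint torques, N m; "eef_pos": TCP position; "tcp_rot": TCP orientation; "ft_force": force on the tool from outside, world axes, zero at the start; "moment": the same for the moment, N m; "opening": opening from 0.0 (shut) to 1.0 (fully open); "grip_force": force on a finger pad.
Only numpy, scipy, OpenCV 4.12 (cv2) and the standard library are available. Lean on these libraries where they do the work, as an engineer would, in place of code of your own. Each camera call takes 0.05 s, during which the arm holds its last target. There are 200 camera calls.

TASK

The coloured disc lying on the cradle's wing says where the shade-measuring wand goes next: lift the wand out of the cradle and stand it, foot down, in the cup of that colour. The cups' inner floors are set at different heights that you cannot know beforehand, so lower the wand gently until you feel its foot reach the bottom and only then let go: do not drop it or ram it down. Leave the discs and everything else on the bench where they are.

Things in the scene. Friction and masses are not known exactly. Their poses are not given: they have to be found in the camera images.
- wand: white wand, 190 mm long, 0.16 kg. Origin: centre of the end face of its foot (black rubber, 22 mm diameter, 30 mm long). z axis: along the wand from foot to head; at the start it rises at 45 degrees, leading away from the robot. From 30 to 145 mm from the foot: handle 22 mm square, faces along its x and y; then a 14 mm neck and a 19 mm black head. Centre of mass about 75 mm from the foot
- cradle: fixed cradle: white plate 170 x 70 x 6 mm with a wing towards its -y for the disc; origin under the plate's centre. A sloping rail 16 mm wide carries the wand from 0 to 95 mm from its foot, guide walls (38 mm over both) stand beside it from 0 to 45 mm; farther up both sides are free. The wand's foot lies at (-58, 0, 32) mm, against a stop. The wand lifts straight up
- disc_place (a point): centre of the wing of the cradle, on its upper face, where the disc that counts lies
- disc_blue: blue status disc, 58 mm diameter, 8 mm thick, origin under its centre. One of the three discs lies on the cradle's wing, the other two in the steel tray at the back
- disc_yellow: yellow status disc, 58 mm diameter, 8 mm thick, origin under its centre. One of the three discs lies on the cradle's wing, the other two in the steel tray at the back
- disc_red: red status disc, 58 mm diameter, 8 mm thick, origin under its centre. One of the three discs lies on the cradle's wing, the other two in the steel tray at the back
- cup_blue: fixed upright blue plastic cup, 54 mm outer and 44 mm inner diameter, rim 100 mm above its origin (centre of its underside; foot flange 68 mm diameter). Inside is an adjustable floor whose upper face is anywhere from 10 to 46 mm above the origin: each cup differs, and the height is not known
- cup_yellow: fixed upright yellow plastic cup, 54 mm outer and 44 mm inner diameter, rim 100 mm above its origin (centre of its underside; foot flange 68 mm diameter). Inside is an adjustable floor whose upper face is anywhere from 10 to 46 mm above the origin: each cup differs, and the height is not known
- cup_red: fixed upright red plastic cup, 54 mm outer and 44 mm inner diameter, rim 100 mm above its origin (centre of its underside; foot flange 68 mm diameter). Inside is an adjustable floor whose upper face is anywhere from 10 to 46 mm above the origin: each cup differs, and the height is not known
- disc_tray: low steel tray for the spare discs, 90 x 155 x 16 mm, origin under its centre, fixed
- dental_cast: small terracotta block with a row of white teeth on top, 45 x 62 x 28 mm, origin under its centre; not to be disturbed
- spray_bottle: bottle with blue cap, 54 mm diameter, 120 mm tall, origin under its centre; not to be disturbed
- paste_jar: small closed jar, 56 mm diameter, 55 mm tall, origin under its centre; not to be disturbed
- mixing_bowl: green bowl, 100 mm across, 45 mm tall, origin under its centre; not to be disturbed
- spatula: spatula lying flat, 180 mm long; not to be disturbed
Mind the look-alikes: they are no part of the job. Several things have the shape of the disc_red; the one meant has the colours described above.

How it is judged:
By the outcome, as a careful person would: the job done as asked, in the order asked, and still so for the second after the job is handed in, with the robot touching nothing.
It also fails if it takes over 42 s, if anything falls off the work surface, if the arm or the gripper's body presses on something with over 40 N, if the wrist force passes 120 N, or if a joint passes its speed limit or range.

## Working session

There is one attempt and no reset: what is moved stays moved. The work goes in short steps, Python scripts to look and compute and a tool call to move; the robot and the scene stay as the last step left them, time stands still between calls to the robot, and variables do not carry over. Pictures are saved under pics/ and viewed, at most 10 in all, crops included, and the job is handed in when it is done.

Besides the shell and the picture viewer there is one more tool, called after "Emit:" by a JSON object that holds its "method" and its "body", one argument or row to a line. step_arm: Moves the arm, as the interface text tells. Its arguments: {"type":"object","properties":{"moves":{"type":"array"},"grip":{"type":"number"}},"required":["moves"]}

```bash
ls; mkdir -p pics
python3 - <<'E'
from cell import env, optics
import cv2
for n in("scene","top"):
    c=optics.read_camera(n); cv2.imwrite(f"pics/{n}0.png",c["pixels"]); print(c["mtx"],c["view"])
s=env.state(); print(s, env.grip_depth)
E
```

```text
pics
[[488.14612157   0.         282.98875592]
 [  0.         488.14612157 206.96148013]
 [  0.           0.           1.        ]] [[-8.18897705e-01  5.73891614e-01  7.41373390e-03  5.15253409e+02]
 [ 4.53860470e-01  6.55421398e-01 -6.03683249e-01 -2.32230351e+02]
 [-3.51307874e-01 -4.90990026e-01 -7.97189797e-01  1.60827932e+03]
 [ 0.00000000e+00  0.00000000e+00  0.00000000e+00  1.00000000e+00]]
[[378.87674397   0.         280.26602381]
 [  0.         378.87674397 206.76511202]
 [  0.           0.           1.        ]] [[-2.21745789e-02 -9.99750389e-01  2.72888722e-03 -3.13145752e+01]
 [-9.79847906e-01  2.11909986e-02 -1.98617783e-01  6.10486926e+02]
 [ 1.98510378e-01 -7.07816012e-03 -9.80073227e-01  8.60876753e+02]
 [ 0.00000000e+00  0.00000000e+00  0.00000000e+00  1.00000000e+00]]
{'t': 0.1, 'joints': array([-1.39962140e+00,  4.91494509e-01,  1.55941129e+00, -2.19487336e-05,
        1.09170223e+00, -1.05608592e-01]), 'qvel': array([-0.00059156, -0.00065096, -0.001076  ,  0.00072615,  0.00064535,
        0.00131071]), 'tau': array([ 4.16195675e-03, -6.13622904e+01, -2.58606470e+01,  6.94265915e-02,
        4.70444723e-02, -6.04896672e-05]), 'eef_pos': array([ 170.76200717, -600.98351904,  214.11530418]), 'tcp_rot': array([-3.14058088e+00, -8.76744341e-05,  2.76793606e-01]), 'ft_force': array([-0.41629881, -0.5275929 ,  0.86047657]), 'moment': array([ 0.01517298, -0.00917563,  0.01697695]), 'grip_force': 0.0, 'opening': 0.998713372924862} -18.8
```

View pics/scene0.png

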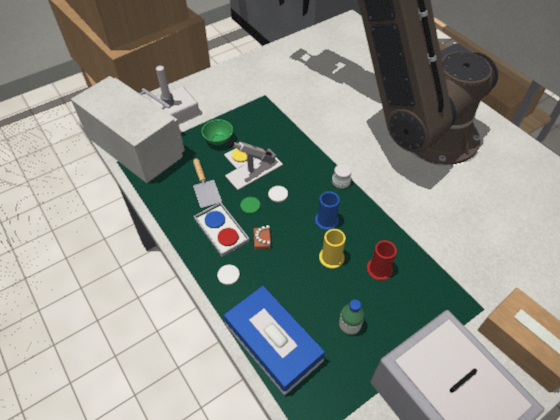

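View pics/top0.png

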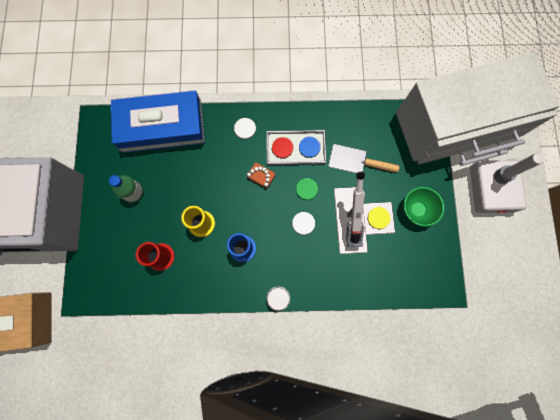

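The top view shows the yellow disc on the cradle's wing at (379,217), so the target is the yellow cup at about (197,220). In the scene view the cup is at (333,247) and the cradle at (253,163).

```bash
cat > h.py <<'E'
import cv2, numpy as np
from cell import env, optics
def ray(c,px,z):
    R=c["view"][:3,:3]; t=c["view"][:3,3]; C=-R.T@t
    d=R.T@np.linalg.inv(c["mtx"])@np.array([px[0],px[1],1.]); return C+d*(z-C[2])/d[2]
def proj(c,p):
    q=c["view"][:3,:3]@np.array(p,float)+c["view"][:3,3]; q=c["mtx"]@q; return q[:2]/q[2]
def blobs(c,lo,hi,box,n=3):
    m=cv2.inRange(cv2.cvtColor(c["pixels"],cv2.COLOR_BGR2HSV),lo,hi); k=np.zeros_like(m); x0,y0,x1,y1=box; k[y0:y1,x0:x1]=m[y0:y1,x0:x1]
    cs,_=cv2.findContours(k,cv2.RETR_EXTERNAL,cv2.CHAIN_APPROX_NONE); return sorted(cs,key=cv2.contourArea)[::-1][:n],k
E
python3 - <<'E'
from h import *
Y=((20,100,60),(35,255,255))
T=optics.read_camera("top");S=optics.read_camera("scene")
for n,c,db,cb in(("top",T,(360,195,400,240),(170,195,225,245)),("scene",S,(225,140,255,170),(310,220,355,275))):
    d=blobs(c,*Y,db,1)[0][0]; e=cv2.fitEllipse(d); print(n,"disc",e,ray(c,e[0],14))
    k,_=blobs(c,*Y,cb,1); print("cup",cv2.boundingRect(k[0]),cv2.contourArea(k[0]))
# white plate in top
k,_=blobs(T,(0,0,150),(180,60,255),(325,180,400,260),3)
for q in k: 
    print(cv2.contourArea(q)); r=cv2.minAreaRect(q); print(r); print([ray(T,p,6)[:2].round(1) for p in cv2.boxPoints(r)])
cv2.imwrite("pics/a.png",np.vstack([np.hstack([cv2.resize(T["pixels"][170:260,320:410],(400,400),interpolation=2),cv2.resize(T["pixels"][190:250,165:225],(400,400),interpolation=2)])
]))
cv2.imwrite("pics/b.png",np.hstack([cv2.resize(S["pixels"][130:200,215:285],(400,400),interpolation=2),cv2.resize(S["pixels"][220:275,305:360],(400,400),interpolation=2)]))
E
```

```text
top disc ((378.5352783203125, 217.5237579345703), (21.268224716186523, 21.513853073120117), 77.23410034179688) [ 585.84821009 -294.77275296   14.        ]
cup (181, 206, 34, 31) 741.5
scene disc ((238.97535705566406, 155.399169921875), (10.860224723815918, 15.815505027770996), 115.76358795166016) [ 594.04683289 -290.92484786   14.        ]
cup (319, 229, 27, 40) 780.0
2627.0
((364.37420654296875, 215.8242950439453), (72.1523666381836, 56.720035552978516), 84.64418029785156)
[array([ 682.5, -183.9]), array([ 693.7, -333. ]), array([ 505.4, -335.1]), array([ 495.2, -191.6])]
```

View pics/a.png

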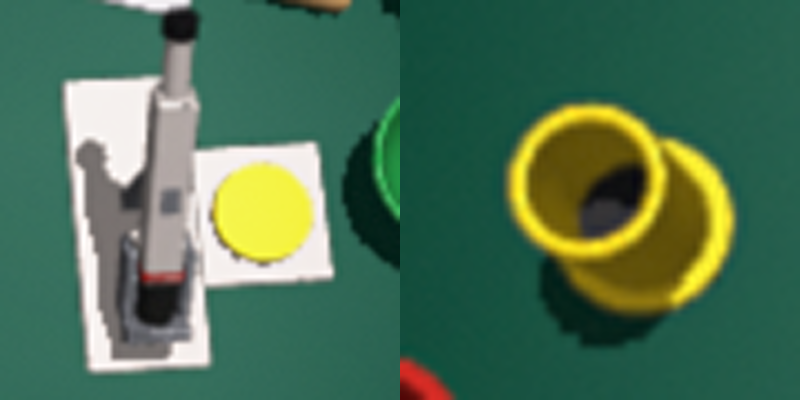

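View pics/b.png

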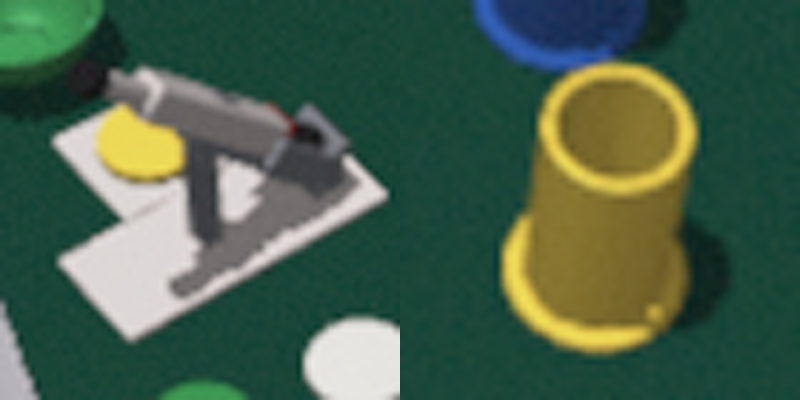

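The crops show the yellow cup's rim centred near top (193.0,217.3) and scene (335.0,237.7). Three plate corners and the wand axis are also clear: head at crop (180,25), foot near (160,305).

```bash
cat >> h.py <<'E'
def tri(cs,ps):
    A=cv2.triangulatePoints(*[c["mtx"]@c["view"][:3] for c in cs],*[np.array(p,float).reshape(2,1) for p in ps]); return (A[:3]/A[3]).ravel()
E
python3 - <<'E'
from h import *
T=optics.read_camera("top");S=optics.read_camera("scene")
t=lambda x,y:(320+x*90/400-.5,170+y*90/400-.5)
s=lambda x,y:(215+x*70/400-.5,130+y*70/400-.5)
print("cup",ray(T,(192.5,216.8),100),ray(S,(334.5,237.2),100))
C=[ray(T,t(*p),6)[:2] for p in((65,82),(90,370),(211,364))]; TL,BL,BR=C; print(C)
print("len",np.linalg.norm(TL-BL),np.linalg.norm(BR-BL))
a=TL-BL; yaw1=np.arctan2(a[1],a[0]); b=BL-BR; yaw2=np.arctan2(b[1],b[0])-np.pi/2; print("yaw",yaw1,yaw2,"centre",(TL+BR)/2)
# scene plate corners: left, bottom, right
D=[ray(S,s(*p),6)[:2] for p in((57,262),(132,342),(388,193))]; print(D,"centre",(D[0]+D[2])/2)
a=D[1]-D[2]; print("yaw",np.arctan2(a[1],a[0]),np.linalg.norm(a),np.linalg.norm(D[1]-D[0]))
print("head",tri((T,S),(t(180,25),s(88,78))))
print("handle end",tri((T,S),(t(176,97),s(150,85))))
o=(TL+BR)/2
for yaw in(yaw1,):
  u=np.array([np.cos(yaw),np.sin(yaw)])
  for q in(0,30,138,145,190):
    p=np.r_[o+u*(-58+q*.7071),32+q*.7071]; print(q,p,(proj(T,p)+.5-[320,170])*400/90,(proj(S,p)+.5-[215,130])*400/70)
E
```

```text
cup [582.50196084 159.32333386 100.        ] [582.37804593 160.81719344 100.        ]
[array([ 667.90714209, -186.73245048]), array([ 499.31184349, -192.42896919]), array([ 501.19246488, -261.34278592])]
len 168.69150848886434 68.9394725262501
yaw 0.03377527406953562 0.027282696765780656 centre [ 584.54980349 -224.0376182 ]
[array([ 670.91136402, -252.11272833]), array([ 667.07434426, -182.37636272]), array([ 496.81649354, -192.1848813 ])] centre [ 583.86392878 -222.14880481]
yaw 0.05754618051843865 170.54015001863016 69.84184568686278
head [ 656.20169585 -220.73652597  162.7584328 ]
handle end [ 623.83946509 -220.16369487  140.20476727]
0 [ 526.58288265 -225.99621166   32.        ] [155.03906248 315.66665648] [307.38253474 145.57417283]
30 [ 547.78378423 -225.27987298   53.213     ] [158.91670815 272.6214366 ] [274.4197163  135.52616035]
138 [ 624.10702992 -222.70105376  129.5798    ] [174.11566118 103.89991547] [146.08480414  96.40599828]
145 [ 629.05390696 -222.53390807  134.5295    ] [175.17399653  92.15147802] [137.19967307  93.69755549]
190 [ 660.85525933 -221.45940005  166.349     ] [182.21308111  14.01155245] [78.27176115 75.7346378 ]
```

Emit:
{"method": "step_arm", "body": {
  "moves": [
    {"tx":15,"ty":-7,"roll":0.02},
    {"tx":45,"ty":-20,"roll":0.06},
    {"tx":75,"ty":-33,"roll":0.1},
    {"tx":105,"ty":-47,"roll":0.14},
    {"tx":135,"ty":-60,"roll":0.18},
    {"tx":165,"ty":-74,"roll":0.21},
    {"tx":195,"ty":-87,"roll":0.237},
    {"tx":225,"ty":-100,"roll":0.237},
    {"tx":255,"ty":-114,"roll":0.237},
    {"tx":285,"ty":-127,"roll":0.237},
    {"tx":315,"ty":-141,"roll":0.237},
    {"tx":345,"ty":-154,"roll":0.237}
  ],
  "grip": 95
}}

```text
validation failed for argument at $.mo...
```

Emit:
{"method": "step_arm", "body": {
  "moves": [
    {"tx":15,"ty":-7,"tz":0,"roll":0.02},
    {"tx":45,"ty":-20,"tz":0,"roll":0.06},
    {"tx":75,"ty":-33,"tz":0,"roll":0.1},
    {"tx":105,"ty":-47,"tz":0,"roll":0.14},
    {"tx":135,"ty":-60,"tz":0,"roll":0.18},
    {"tx":165,"ty":-74,"tz":0,"roll":0.21},
    {"tx":195,"ty":-87,"tz":0,"roll":0.237},
    {"tx":225,"ty":-100,"tz":0,"roll":0.237},
    {"tx":255,"ty":-114,"tz":0,"roll":0.237},
    {"tx":285,"ty":-127,"tz":0,"roll":0.237},
    {"tx":315,"ty":-141,"tz":0,"roll":0.237},
    {"tx":345,"ty":-154,"tz":0,"roll":0.237}
  ],
  "grip": 95
}}

```text
t: 1.3
eef_pos: [461.6, -357.5, 214.7]
tcp_rot: [3.141, -0.0, 0.04]
ft_force: [-0.1, -0.4, 0.5]
opening: 0.998
grip_force: 0.0
```

Emit:
{"method": "step_arm", "body": {
  "moves": [
    {"tx":28,"ty":-22,"tz":0,"roll":0},
    {"tx":56,"ty":-43,"tz":0,"roll":0},
    {"tx":84,"ty":-65,"tz":0,"roll":0},
    {"tx":112,"ty":-87,"tz":0,"roll":0},
    {"tx":140,"ty":-108,"tz":0,"roll":0},
    {"tx":160,"ty":-123,"tz":0,"roll":0},
    {"tx":169,"ty":-130,"tz":0,"roll":0},
    {"tx":169,"ty":-130,"tz":20,"roll":0},
    {"tx":169,"ty":-130,"tz":40,"roll":0},
    {"tx":169,"ty":-130,"tz":60,"roll":0},
    {"tx":169,"ty":-130,"tz":60,"roll":0}
  ]
}}

```text
t: 2.22
eef_pos: [622.5, -221.9, 150.9]
tcp_rot: [-3.139, 0.005, 0.04]
ft_force: [-1.1, -0.1, -0.4]
opening: 1.001
grip_force: 0.0
```

Run:
```python
from h import *
T=optics.read_camera("top");S=optics.read_camera("scene")
cv2.imwrite("pics/c.png",np.hstack([cv2.resize(T["pixels"][140:260,300:420],(400,400),interpolation=2),cv2.resize(S["pixels"][90:200,185:295],(400,400),interpolation=2)]))
print(env.state()["eef_pos"])
```

```text
[ 624.00532999 -222.61111322  154.68797608]
```

View pics/c.png

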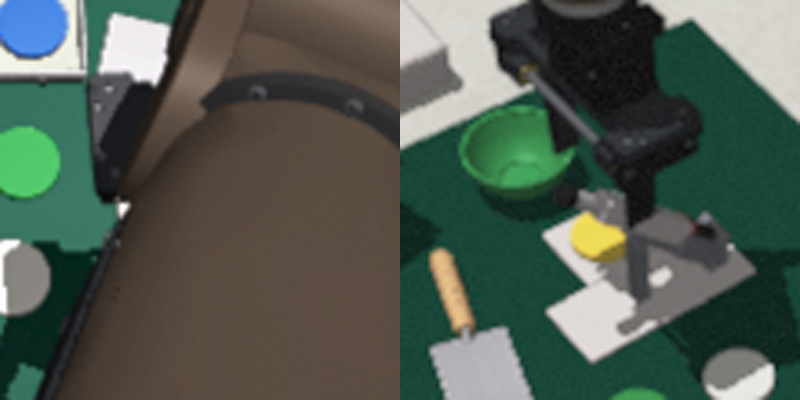

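The scene crop shows the fingers straddling the upper handle, with the head just beyond them at crop (565,195). I'll lower and close.

Emit:
{"method": "step_arm", "body": {
  "moves": [
    {"tx":0,"ty":0,"tz":15,"roll":0},
    {"tx":0,"ty":0,"tz":30,"roll":0},
    {"tx":0,"ty":0,"tz":40,"roll":0},
    {"tx":0,"ty":0,"tz":43.5,"roll":0},
    {"tx":0,"ty":0,"tz":43.5,"roll":0},
    {"tx":0,"ty":0,"tz":43.5,"roll":0}
  ]
}}

```text
t: 2.82
eef_pos: [624.6, -222.5, 112.0]
tcp_rot: [3.141, -0.001, 0.04]
ft_force: [0.3, -0.2, -0.2]
opening: 0.998
grip_force: 0.0
```

Emit:
{"method": "step_arm", "body": {
  "moves": [
    {"tx":0,"ty":0,"tz":0,"roll":0},
    {"tx":0,"ty":0,"tz":0,"roll":0},
    {"tx":0,"ty":0,"tz":0,"roll":0},
    {"tx":0,"ty":0,"tz":0,"roll":0},
    {"tx":0,"ty":0,"tz":0,"roll":0},
    {"tx":0,"ty":0,"tz":0,"roll":0},
    {"tx":0,"ty":0,"tz":0,"roll":0},
    {"tx":0,"ty":0,"tz":0,"roll":0}
  ],
  "grip": 10
}}

```text
t: 3.48
eef_pos: [624.3, -222.2, 111.1]
tcp_rot: [3.142, 0.0, 0.04]
ft_force: [0.4, 0.2, -0.9]
opening: 0.49
grip_force: 0.0
```

Fingers are still closing.

Emit:
{"method": "step_arm", "body": {
  "moves": [
    {"tx":0,"ty":0,"tz":0,"roll":0},
    {"tx":0,"ty":0,"tz":0,"roll":0},
    {"tx":0,"ty":0,"tz":0,"roll":0},
    {"tx":0,"ty":0,"tz":0,"roll":0},
    {"tx":0,"ty":0,"tz":0,"roll":0},
    {"tx":0,"ty":0,"tz":0,"roll":0},
    {"tx":0,"ty":0,"tz":0,"roll":0}
  ]
}}

```text
t: 4.07
eef_pos: [624.3, -222.1, 111.1]
tcp_rot: [3.142, 0.0, 0.04]
ft_force: [0.1, -0.4, -0.2]
opening: 0.229
grip_force: 30.0
```

Emit:
{"method": "step_arm", "body": {
  "moves": [
    {"tx":0,"ty":0,"tz":-4,"roll":0},
    {"tx":0,"ty":0,"tz":-12,"roll":0},
    {"tx":0,"ty":0,"tz":-25,"roll":0},
    {"tx":0,"ty":0,"tz":-40,"roll":0},
    {"tx":0,"ty":0,"tz":-55,"roll":0},
    {"tx":0,"ty":0,"tz":-70,"roll":0},
    {"tx":0,"ty":0,"tz":-85,"roll":0},
    {"tx":0,"ty":0,"tz":-100,"roll":0},
    {"tx":0,"ty":0,"tz":-115,"roll":0},
    {"tx":0,"ty":0,"tz":-128,"roll":0},
    {"tx":0,"ty":0,"tz":-135,"roll":0},
    {"tx":0,"ty":0,"tz":-135,"roll":0}
  ]
}}

```text
t: 5.07
eef_pos: [624.7, -222.4, 248.2]
tcp_rot: [3.14, -0.003, 0.04]
ft_force: [0.2, 0.8, -1.9]
opening: 0.229
grip_force: 30.0
```

Run:
```python
from h import *
S=optics.read_camera("scene")
cv2.imwrite("pics/d.png",cv2.resize(S["pixels"][60:210,170:320],(600,600),interpolation=2))
s=env.state();print(s["eef_pos"],s["ft_force"],s["moment"],s["opening"])
```

```text
[ 624.36083723 -222.2144345   246.81905356] [ 0.06216785 -0.41605978 -3.14382491] [ 0.00330891 -0.14024558 -0.02014527] 0.23058920301676433
```

View pics/d.png

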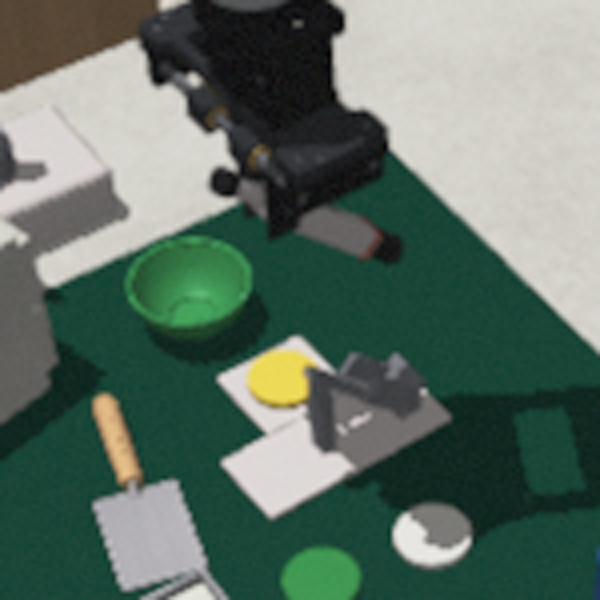

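The wand is gripped and free of the cradle but still at about 45°, with its foot at crop (400,250). I'll straighten it against the cup's inner wall, so first I carry it over the yellow cup.

Emit:
{"method": "step_arm", "body": {
  "moves": [
    {"tx":2,"ty":-10,"tz":0,"roll":0},
    {"tx":6,"ty":-35,"tz":0,"roll":0},
    {"tx":11,"ty":-68,"tz":0,"roll":0},
    {"tx":17,"ty":-103,"tz":0,"roll":0},
    {"tx":22,"ty":-138,"tz":0,"roll":0},
    {"tx":28,"ty":-173,"tz":0,"roll":0},
    {"tx":34,"ty":-208,"tz":0,"roll":0},
    {"tx":39,"ty":-243,"tz":0,"roll":0},
    {"tx":45,"ty":-278,"tz":0,"roll":0},
    {"tx":50,"ty":-310,"tz":0,"roll":0},
    {"tx":55,"ty":-338,"tz":0,"roll":0},
    {"tx":59,"ty":-362,"tz":0,"roll":0}
  ]
}}

```text
t: 6.12
eef_pos: [668.2, 144.9, 244.9]
tcp_rot: [-3.142, 0.002, 0.041]
ft_force: [0.3, -0.2, -1.7]
opening: 0.231
grip_force: 30.0
```

Emit:
{"method": "step_arm", "body": {
  "moves": [
    {"tx":2,"ty":-14,"tz":0,"roll":0},
    {"tx":3,"ty":-21,"tz":0,"roll":0},
    {"tx":3,"ty":-21,"tz":0,"roll":0},
    {"tx":3,"ty":-21,"tz":0,"roll":0}
  ]
}}

```text
t: 6.45
eef_pos: [670.9, 162.3, 245.7]
tcp_rot: [3.141, 0.001, 0.04]
ft_force: [-0.3, 0.3, -2.1]
opening: 0.227
grip_force: 30.0
```

Run:
```python
from h import *
S=optics.read_camera("scene");T=optics.read_camera("top")
s=env.state();print(s["eef_pos"],s["ft_force"],s["moment"],s["opening"])
g=s["eef_pos"]+[0,0,18.8]
for q in(0,15,30): 
    p=g+(q-138)*.7071*np.array([.999,.04,1]);print(q,p,proj(S,p),(proj(S,p)+.5-[270,140])*4,(proj(T,p)+.5-[150,150])*4)
cv2.imwrite("pics/e.png",np.hstack([cv2.resize(S["pixels"][140:290,270:370],(400,600),interpolation=2),cv2.resize(T["pixels"][150:300,150:250],(400,600),interpolation=2)]))
```

```text
[671.01207955 161.63793815 246.00679284] [-0.47167176  1.10750586 -1.2266553 ] [ 0.06940012 -0.10199759 -0.00200859] 0.22798709513517162
0 [573.52985935 157.73474615 167.22699284] [339.04777568 219.41078064] [278.19110272 319.64312257] [146.35456136 263.9539824 ]
15 [584.12575285 158.15900615 177.83349284] [336.18879762 218.99839204] [266.75519048 317.99356817] [141.26393822 240.71516074]
30 [594.72164635 158.58326615 188.43999284] [333.26935213 218.57728142] [255.07740853 316.30912568] [136.06683672 216.99026268]
```

View pics/e.png

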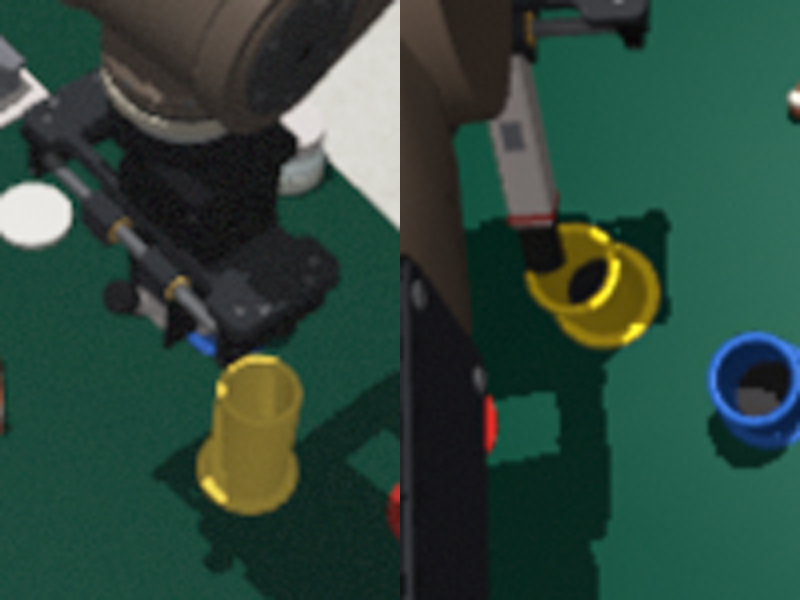

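Top crop: the foot end is at (145,268), within 1 to 2 mm of prediction and inside the rim circle centred at (173,268). I'll lower it so the foot is just inside the rim.

Emit:
{"method": "step_arm", "body": {
  "moves": [
    {"tx":0,"ty":-2,"tz":8,"roll":0},
    {"tx":0,"ty":-2,"tz":20,"roll":0},
    {"tx":0,"ty":-2,"tz":32,"roll":0},
    {"tx":0,"ty":-2,"tz":43,"roll":0},
    {"tx":0,"ty":-2,"tz":52,"roll":0},
    {"tx":0,"ty":-2,"tz":60,"roll":0},
    {"tx":0,"ty":-2,"tz":66,"roll":0},
    {"tx":0,"ty":-2,"tz":71,"roll":0},
    {"tx":0,"ty":-2,"tz":75,"roll":0},
    {"tx":0,"ty":-2,"tz":78,"roll":0},
    {"tx":0,"ty":-2,"tz":78,"roll":0},
    {"tx":0,"ty":-2,"tz":78,"roll":0}
  ]
}}

```text
t: 7.55
eef_pos: [671.0, 165.0, 168.3]
tcp_rot: [3.142, -0.0, 0.04]
ft_force: [0.0, -0.2, -2.3]
opening: 0.228
grip_force: 30.0
```

Emit:
{"method": "step_arm", "body": {
  "moves": [
    {"tx":-2.5,"ty":0,"tz":1,"roll":0},
    {"tx":-5,"ty":0,"tz":2,"roll":0},
    {"tx":-8,"ty":0,"tz":-1,"roll":0},
    {"tx":-11,"ty":0,"tz":-3.5,"roll":0},
    {"tx":-13.5,"ty":0,"tz":-6,"roll":0},
    {"tx":-13.5,"ty":0,"tz":-6,"roll":0}
  ]
}}

```text
t: 8.05
eef_pos: [657.3, 164.4, 175.2]
tcp_rot: [3.141, -0.001, 0.04]
ft_force: [1.2, -1.9, -0.5]
opening: 0.23
grip_force: 30.0
```

Emit:
{"method": "step_arm", "body": {
  "moves": [
    {"tx":-4.5,"ty":0,"tz":-4,"roll":0},
    {"tx":-9,"ty":0,"tz":-7.5,"roll":0},
    {"tx":-14,"ty":0,"tz":-10.5,"roll":0},
    {"tx":-18.5,"ty":0,"tz":-13,"roll":0},
    {"tx":-23.5,"ty":0,"tz":-15.5,"roll":0},
    {"tx":-28.5,"ty":0,"tz":-17.5,"roll":0},
    {"tx":-28.5,"ty":0,"tz":-17.5,"roll":0}
  ]
}}

```text
t: 8.63
eef_pos: [628.4, 163.3, 192.6]
tcp_rot: [3.141, -0.001, 0.04]
ft_force: [3.8, -1.0, 0.7]
opening: 0.225
grip_force: 30.0
```

Run:
```python
from h import *
S=optics.read_camera("scene");T=optics.read_camera("top")
s=env.state();print(s["eef_pos"],s["ft_force"],s["moment"],s["opening"])
cv2.imwrite("pics/f.png",np.hstack([cv2.resize(S["pixels"][140:290,270:370],(400,600),interpolation=2),cv2.resize(T["pixels"][150:300,150:250],(400,600),interpolation=2)]))
```

```text
[628.66672353 163.28386536 191.83801714] [ 2.67817909 -1.05437642 -0.54171047] [-0.16852762 -0.64394853  0.00624116] 0.23192445249394902
```

View pics/f.png

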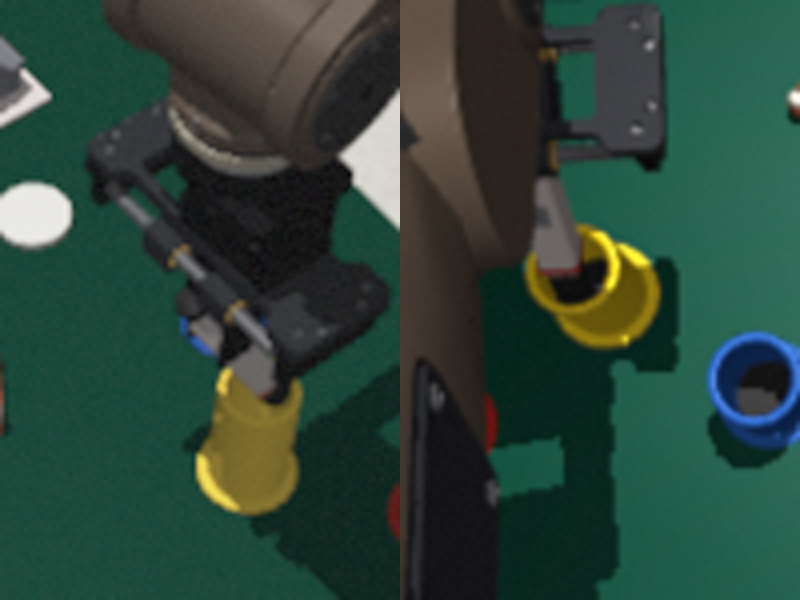

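The wand is straightening, with the foot inside the cup at top crop (180,285) and about 3 N of force. Continuing to upright.

Emit:
{"method": "step_arm", "body": {
  "moves": [
    {"tx":-5.5,"ty":0,"tz":-1.5,"roll":0},
    {"tx":-11,"ty":0,"tz":-2.5,"roll":0},
    {"tx":-16.5,"ty":0,"tz":-3.5,"roll":0},
    {"tx":-22,"ty":0,"tz":-4,"roll":0},
    {"tx":-28,"ty":0,"tz":-4.5,"roll":0},
    {"tx":-34,"ty":0,"tz":-4.5,"roll":0},
    {"tx":-40,"ty":0,"tz":-4.5,"roll":0},
    {"tx":-45.5,"ty":0,"tz":-4,"roll":0},
    {"tx":-51,"ty":0,"tz":-3.5,"roll":0},
    {"tx":-57,"ty":0,"tz":-3,"roll":0},
    {"tx":-57,"ty":0,"tz":-3,"roll":0},
    {"tx":-57,"ty":0,"tz":-3,"roll":0}
  ]
}}

```text
t: 9.73
eef_pos: [571.1, 161.1, 194.3]
tcp_rot: [3.141, 0.002, 0.04]
ft_force: [-0.3, 0.4, -3.0]
opening: 0.227
grip_force: 30.0
```

Run:
```python
from h import *
S=optics.read_camera("scene");T=optics.read_camera("top")
s=env.state();print(s["eef_pos"],s["ft_force"],s["moment"],s["opening"])
g=s["eef_pos"]+[0,0,18.8]
for q in(30,45,108): 
    p=g+[0,0,q-138];print(q,p,(proj(S,p)+.5-[300,190])*6,(proj(T,p)+.5-[170,180])*6)
cv2.imwrite("pics/g.png",np.hstack([cv2.resize(S["pixels"][190:270,300:366],(396,480),interpolation=2),cv2.resize(T["pixels"][180:260,170:236],(396,480),interpolation=2)]))
```

```text
[571.44103423 161.10032766 194.17036889] [-0.2534102  -0.54327575 -1.94441985] [ 0.06204778  0.02611521 -0.04516292] 0.2278465814403946
30 [571.44103423 161.10032766 104.97036889] [231.60742403 267.93425857] [129.75192288 250.11906568]
45 [571.44103423 161.10032766 119.97036889] [235.07911764 248.00336596] [120.67080699 243.69009485]
108 [571.44103423 161.10032766 182.97036889] [250.42692351 159.89205642] [ 78.85726603 214.08822229]
```

View pics/g.png

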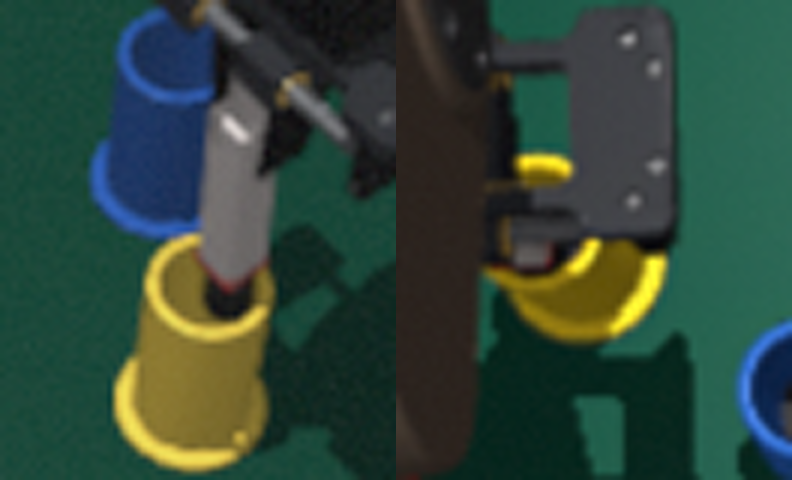

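The wand is upright within about 2°: its ring sits at scene crop (233,280), with the foot inside the cup. I'll centre it and then lower gently.

Emit:
{"method": "step_arm", "body": {
  "moves": [
    {"tx":4,"ty":0.5,"tz":0,"roll":0},
    {"tx":8,"ty":1,"tz":0,"roll":0},
    {"tx":11,"ty":1.5,"tz":0,"roll":0},
    {"tx":11,"ty":1.5,"tz":4,"roll":0},
    {"tx":11,"ty":1.5,"tz":8,"roll":0},
    {"tx":11,"ty":1.5,"tz":12,"roll":0},
    {"tx":11,"ty":1.5,"tz":15,"roll":0},
    {"tx":11,"ty":1.5,"tz":18,"roll":0},
    {"tx":11,"ty":1.5,"tz":20,"roll":0},
    {"tx":11,"ty":1.5,"tz":21,"roll":0},
    {"tx":11,"ty":1.5,"tz":22,"roll":0}
  ]
}}

```text
t: 10.75
eef_pos: [583.0, 160.0, 172.5]
tcp_rot: [3.141, 0.0, 0.04]
ft_force: [0.9, 0.6, -3.2]
opening: 0.229
grip_force: 30.0
```

Emit:
{"method": "step_arm", "body": {
  "moves": [
    {"tx":0,"ty":0,"tz":1,"roll":0},
    {"tx":0,"ty":0,"tz":2,"roll":0},
    {"tx":0,"ty":0,"tz":3,"roll":0},
    {"tx":0,"ty":0,"tz":4,"roll":0}
  ]
}}

```text
t: 11.08
eef_pos: [583.1, 160.0, 168.6]
tcp_rot: [3.142, -0.0, 0.04]
ft_force: [0.7, 0.5, -1.0]
opening: 0.233
grip_force: 30.0
```

Emit:
{"method": "step_arm", "body": {
  "moves": [
    {"tx":0,"ty":0,"tz":1,"roll":0},
    {"tx":0,"ty":0,"tz":2,"roll":0},
    {"tx":0,"ty":0,"tz":3,"roll":0}
  ]
}}

```text
t: 11.33
eef_pos: [583.1, 160.0, 165.5]
tcp_rot: [3.141, -0.0, 0.04]
ft_force: [-1.0, 0.1, -3.6]
opening: 0.226
grip_force: 30.0
```

Foot about 45 mm up, no contact yet. I'll creep on.

Emit:
{"method": "step_arm", "body": {
  "moves": [
    {"tx":0,"ty":0,"tz":1,"roll":0},
    {"tx":0,"ty":0,"tz":2,"roll":0},
    {"tx":0,"ty":0,"tz":3,"roll":0}
  ]
}}

```text
t: 11.58
eef_pos: [583.1, 160.0, 162.5]
tcp_rot: [3.141, 0.0, 0.04]
ft_force: [0.4, -0.1, -2.2]
opening: 0.229
grip_force: 30.0
```

Emit:
{"method": "step_arm", "body": {
  "moves": [
    {"tx":0,"ty":0,"tz":1,"roll":0},
    {"tx":0,"ty":0,"tz":2,"roll":0},
    {"tx":0,"ty":0,"tz":3,"roll":0}
  ]
}}

```text
t: 11.83
eef_pos: [583.1, 160.0, 159.5]
tcp_rot: [3.142, -0.0, 0.04]
ft_force: [-0.6, -0.3, -2.2]
opening: 0.228
grip_force: 30.0
```

Emit:
{"method": "step_arm", "body": {
  "moves": [
    {"tx":0,"ty":0,"tz":1,"roll":0},
    {"tx":0,"ty":0,"tz":2,"roll":0},
    {"tx":0,"ty":0,"tz":3,"roll":0}
  ]
}}

```text
t: 12.08
eef_pos: [583.1, 160.0, 156.5]
tcp_rot: [3.142, -0.0, 0.04]
ft_force: [-0.0, 0.2, -3.1]
opening: 0.226
grip_force: 30.0
```

Emit:
{"method": "step_arm", "body": {
  "moves": [
    {"tx":0,"ty":0,"tz":1,"roll":0},
    {"tx":0,"ty":0,"tz":2,"roll":0},
    {"tx":0,"ty":0,"tz":3,"roll":0}
  ]
}}

```text
t: 12.33
eef_pos: [583.1, 160.0, 153.5]
tcp_rot: [3.142, -0.0, 0.04]
ft_force: [-0.2, 0.6, -1.9]
opening: 0.231
grip_force: 30.0
```

Emit:
{"method": "step_arm", "body": {
  "moves": [
    {"tx":0,"ty":0,"tz":1,"roll":0},
    {"tx":0,"ty":0,"tz":2,"roll":0},
    {"tx":0,"ty":0,"tz":3,"roll":0}
  ]
}}

```text
t: 12.58
eef_pos: [583.1, 160.0, 150.5]
tcp_rot: [3.141, -0.0, 0.04]
ft_force: [-0.4, -0.8, -1.8]
opening: 0.228
grip_force: 30.0
```

Emit:
{"method": "step_arm", "body": {
  "moves": [
    {"tx":0,"ty":0,"tz":1,"roll":0},
    {"tx":0,"ty":0,"tz":2,"roll":0},
    {"tx":0,"ty":0,"tz":3,"roll":0}
  ]
}}

```text
t: 12.83
eef_pos: [583.1, 160.0, 147.5]
tcp_rot: [3.142, -0.0, 0.04]
ft_force: [0.4, -0.3, -2.6]
opening: 0.227
grip_force: 30.0
```

Emit:
{"method": "step_arm", "body": {
  "moves": [
    {"tx":0,"ty":0,"tz":1,"roll":0},
    {"tx":0,"ty":0,"tz":2,"roll":0},
    {"tx":0,"ty":0,"tz":3,"roll":0}
  ]
}}

```text
t: 13.08
eef_pos: [583.1, 160.0, 144.5]
tcp_rot: [3.142, -0.0, 0.04]
ft_force: [0.2, 0.0, -2.1]
opening: 0.231
grip_force: 30.0
```

Emit:
{"method": "step_arm", "body": {
  "moves": [
    {"tx":0,"ty":0,"tz":1,"roll":0},
    {"tx":0,"ty":0,"tz":2,"roll":0},
    {"tx":0,"ty":0,"tz":3,"roll":0}
  ]
}}

```text
t: 13.33
eef_pos: [583.1, 160.0, 141.5]
tcp_rot: [3.142, -0.0, 0.04]
ft_force: [0.3, 0.5, -1.5]
opening: 0.229
grip_force: 30.0
```

Emit:
{"method": "step_arm", "body": {
  "moves": [
    {"tx":0,"ty":0,"tz":1,"roll":0},
    {"tx":0,"ty":0,"tz":2,"roll":0},
    {"tx":0,"ty":0,"tz":3,"roll":0}
  ]
}}

```text
t: 13.58
eef_pos: [583.3, 160.0, 138.9]
tcp_rot: [3.142, -0.001, 0.04]
ft_force: [-1.4, -0.4, 10.6]
opening: 0.233
grip_force: 30.0
```

Contact felt. I'll ease off slightly and confirm.

Emit:
{"method": "step_arm", "body": {
  "moves": [
    {"tx":0,"ty":0,"tz":-0.6,"roll":0},
    {"tx":0,"ty":0,"tz":-0.6,"roll":0},
    {"tx":0,"ty":0,"tz":-0.6,"roll":0}
  ]
}}

```text
t: 13.83
eef_pos: [583.0, 160.0, 139.1]
tcp_rot: [3.141, 0.0, 0.04]
ft_force: [0.8, 0.5, -1.7]
opening: 0.23
grip_force: 30.0
```

Emit:
{"method": "step_arm", "body": {
  "moves": [
    {"tx":0,"ty":0,"tz":0.3,"roll":0},
    {"tx":0,"ty":0,"tz":0.3,"roll":0},
    {"tx":0,"ty":0,"tz":0.3,"roll":0}
  ]
}}

```text
t: 14.08
eef_pos: [583.1, 160.0, 139.0]
tcp_rot: [3.142, -0.0, 0.04]
ft_force: [-0.6, 0.7, 0.7]
opening: 0.231
grip_force: 30.0
```

Light contact of about 3 N. Releasing.

Emit:
{"method": "step_arm", "body": {
  "moves": [
    {"tx":0,"ty":0,"tz":0,"roll":0},
    {"tx":0,"ty":0,"tz":0,"roll":0},
    {"tx":0,"ty":0,"tz":0,"roll":0},
    {"tx":0,"ty":0,"tz":0,"roll":0},
    {"tx":0,"ty":0,"tz":0,"roll":0},
    {"tx":0,"ty":0,"tz":0,"roll":0},
    {"tx":0,"ty":0,"tz":0,"roll":0},
    {"tx":0,"ty":0,"tz":0,"roll":0}
  ],
  "grip": 60
}}

```text
t: 14.75
eef_pos: [583.1, 160.0, 138.9]
tcp_rot: [3.142, 0.0, 0.04]
ft_force: [-0.5, 0.5, 0.4]
opening: 0.629
grip_force: 0.0
```

Emit:
{"method": "step_arm", "body": {
  "moves": [
    {"tx":0,"ty":0,"tz":-5,"roll":0},
    {"tx":0,"ty":0,"tz":-15,"roll":0},
    {"tx":0,"ty":0,"tz":-30,"roll":0},
    {"tx":0,"ty":0,"tz":-45,"roll":0},
    {"tx":0,"ty":0,"tz":-65,"roll":0},
    {"tx":0,"ty":0,"tz":-85,"roll":0},
    {"tx":0,"ty":0,"tz":-105,"roll":0},
    {"tx":0,"ty":0,"tz":-125,"roll":0},
    {"tx":0,"ty":0,"tz":-140,"roll":0},
    {"tx":0,"ty":0,"tz":-140,"roll":0},
    {"tx":0,"ty":0,"tz":-140,"roll":0}
  ]
}}

```text
t: 15.67
eef_pos: [583.1, 160.0, 279.9]
tcp_rot: [-3.141, -0.002, 0.04]
ft_force: [0.7, -0.7, -0.8]
opening: 0.631
grip_force: 0.0
```

Emit:
{"method": "step_arm", "body": {
  "moves": [
    {"tx":-10,"ty":20,"tz":0,"roll":0},
    {"tx":-20,"ty":50,"tz":0,"roll":0},
    {"tx":-30,"ty":80,"tz":0,"roll":0},
    {"tx":-40,"ty":110,"tz":0,"roll":0},
    {"tx":-50,"ty":140,"tz":0,"roll":0},
    {"tx":-60,"ty":170,"tz":0,"roll":0},
    {"tx":-65,"ty":200,"tz":0,"roll":0},
    {"tx":-70,"ty":230,"tz":0,"roll":0},
    {"tx":-70,"ty":250,"tz":0,"roll":0},
    {"tx":-70,"ty":260,"tz":0,"roll":0},
    {"tx":-70,"ty":260,"tz":0,"roll":0}
  ]
}}

```text
t: 16.58
eef_pos: [523.2, -104.0, 278.1]
tcp_rot: [-3.141, 0.001, 0.038]
ft_force: [-1.3, -0.3, -0.8]
opening: 0.633
grip_force: 0.0
```

Run:
```python
from h import *
S=optics.read_camera("scene");T=optics.read_camera("top")
s=env.state();print(s["t"],s["eef_pos"],s["ft_force"])
cv2.imwrite("pics/k.png",np.hstack([cv2.resize(S["pixels"][130:290,230:360],(390,480)),cv2.resize(T["pixels"][140:300,140:270],(390,480))]))
```

```text
16.6833 [ 523.31595464 -102.01170363  278.37340909] [-0.46632448 -0.33785585  0.55176355]
```

View pics/k.png

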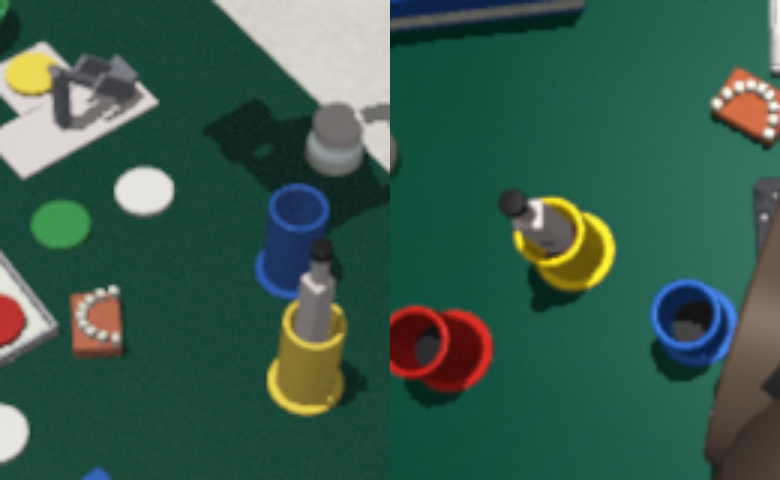

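The wand stands upright and centred in the yellow cup, with its head at (320,250) in the scene crop. The yellow disc is still on the wing.

```bash
python3 -c "
from cell import env
print(env.job_done())"
```

```text
the job is handed in; nothing more can be done
None
```

The wand stands upright, foot on the floor of the yellow cup (the colour of the disc on the wing); the foot touched down with a brief net force of about 13 N, I eased that to about 3 N before letting go, and the job was handed in at about 17 s.

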